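# Set a flat bar on the bench hook for sawing

### The job

Set the aluminium flat bar up for sawing on the wooden bench hook: push it with your fingertips until its long edge lies flat against the fence and the 40 mm piece beyond the black cut line hangs over the end of the board where the fence stops short (the robot's left), with the cut line level with that end. Only push or slide the bar, never pick it up, and leave everything else on the bench where it is.

Things in the scene. Friction and masses are not known exactly. Their poses are not given: they have to be found in the camera images.
- bar: The work: a plain aluminium flat bar, 200 mm long (its y axis), 50 mm wide (x), 6 mm thick, about 160 g, lying loose on the bench hook's base board. Origin: centre of its underside. A black cut line crosses its top face 40 mm from its +y end. It starts up to 0.2 rad askew, clear of the fence, nothing overhanging; it slides under about 1 N and stays where it is left
- bar_line (a point): the middle of the cut line, on the bar's top face, at (0, 60, 6) mm in the bar's frame
- bar_edge_a (a point): a point halfway up the bar's fence-side long edge, at its -y end: (-25, -100, 3) mm in the bar's frame
- bar_edge_b (a point): a point halfway up the bar's fence-side long edge, level with the cut line: (-25, 60, 3) mm in the bar's frame
- hook: A wooden bench hook, fixed, its cleat hooked over the bench's far edge; axes parallel to the world's, its place along y varies. Origin: centre of the base board's underside, at bench height. The base board is 174 mm in x, 300 mm in y and 18 mm thick; the bar lies on it. Beyond its two ends (y = -150 and 150 mm) is the bench top, 18 mm lower
- hook_fence (a point): the fence of the bench hook: the foot of its inner face, at the middle of its length, (-53, -15, 18) mm in the hook's frame. The face is flat and looks to +x; the fence is 34 mm deep (toward the robot) and stands 30 mm above the board. It runs 270 mm along y, from the board's -y end to 30 mm short of its +y end, where the sawing is done
- hook_end (a point): a point on the base board's top, on its +y end edge, in the plane of the fence's inner face: (-53, 150, 18) mm in the hook's frame
- hacksaw: a hand hacksaw, 410 x 110 mm and 18 mm high, lying flat on the bench on the robot's side of the bench hook. Origin at the underside, halfway along the saw. Leave it where it is
- jar: a closed glass jar with a steel lid, diameter 54 mm, height 64 mm, standing on the bench near the +y end of the bench hook. Origin at the underside, in its middle. Leave it where it is
- offcut: a short unmarked aluminium offcut, 50 x 70 x 6 mm, lying on the bench (not the work). Origin at the underside, in its middle. Leave it where it is
- tub: a round white plastic tub with lid, diameter 76 mm, height 19 mm, on the bench near the -y end of the bench hook. Origin at the underside, in its middle. Leave it where it is
- pencil: a flat red carpenter's pencil, 173 x 12 x 8 mm, on the bench. Origin at the underside, in its middle. Leave it where it is
- driver: a screwdriver with a black handle, 200 mm long, 26 mm high, on the bench far to the -y side. Origin at the underside, in its middle. Leave it where it is
- cutter: a yellow cutter knife, 175 mm long, 18 mm high, on the bench far to the +y side. Origin at the underside, in its middle. Leave it where it is
- magnifier: a black magnifying glass lying flat, 172 mm long, 14 mm high, on the bench far to the +y side. Origin at the underside, in its middle. Leave it where it is
Things that resemble listed ones, but are neither listed nor needed, are in the scene too. Of the things that look like the bar, the middle-sized one is meant.

How it is judged:
By the outcome, as a careful person would: the job done as asked, in the order asked, and still so for the second after the job is handed in, with the robot touching nothing.
It also fails if it takes over 58 s, if anything falls off the work surface, if the arm or the gripper's body presses on something with over 40 N, if the wrist force passes 120 N, or if a joint passes its speed limit or range.

### The arm

A 6-joint arm with a two-finger parallel gripper is mounted at the origin on the work surface. World frame = base frame: x ahead of the robot, y to its left, z up, the work surface at z = 0. Lengths are in mm, angles in rad, forces in N, time in s.
With the tool pointing down it reaches from about 350 to 875 mm from the base axis. Payload 4.2 kg.
Tool frame: the origin (TCP) lies midway between the tips of the shut fingers; the grasp point (between the pads) lies 19 mm behind it; z points along the fingers, y is the line along which they close (so a half turn about z gives the same grasp; the last joint's range is limited). The gripper opens to 85 mm and grips with 20 to 120 N. Pads are 22 mm wide; open, the fingers measure 114 mm over their backs; the gripper's body (76 mm by 85 mm) begins 54 mm behind the grasp point. The pads swing forward as they close: fully open they stand 13 mm farther back than shut.
Start: joints at [-1.077, 0.385, 0.008, 0, -1.194, -0.259], TCP at [145.423, -607.825, 231.312] pointing down, gripper open.
Joint ranges: [-3.14, 3.14], [-1.21, 2.06], [-1.07, 1.41], [-3.16, 2.05], [-2.99, -0.16], [-3.1, 3.1]. Speed limits (rad/s): [2.79, 2.79, 3.14, 3.14, 3.14, 3.14].

### API

Orientations are given as a unit quaternion [x, y, z, w].
In Python, from bench import arm, eyes, nets gives the robot as it stands.
- The arm moves only by the tool apply_moves, never from a script. Its arguments are lists of equal length, an entry for each row: "delta_rot": the turn, a rotation vector about the tool's x, y, z as a fraction of full scale, a list of three; "xyz": the shift along the tool's x, y, z as a fraction of full scale, a list of three; "hand": the gripper command: -1 is fully open, 1 is shut, values between are in proportion. In form: {"delta_rot": [[ax, ay, az], ...], "xyz": [[dx, dy, dz], ...], "hand": [hand, ...]}. A call has 1 to 20 rows; each row shifts and turns the commanded pose from where the row before left it, along the tool's axes as they then stand; what a row does not reach is not made up. Full scale, the value 1, is 0.025 m for a shift and 6 degrees for a turn. A row lasts 1/12 s, in which the tool goes at most 41.7 mm and 7.16 degrees, less where a joint would pass 70% of its speed; a pose out of reach is approached as far as the arm can. A call with a number of a shift or a turn outside -1 to 1 is refused whole. A call with a gripper value outside its range is refused whole. The fingers move at their own pace and stop on an object; the grip force is fixed at half the most. Time passes only in rows, so rows that do not move let the fingers close. It gives the time, the measured TCP pose, the force, the opening and the grip force at its end, in the units of the state.
- arm.read_state(): the state, without advancing time (a new reading comes with each control period).
- eyes.get_image(name): name is "side" or "top" or "wrist"; returns a dict with "frame" (420x560x3 uint8, red, green, blue), "range_z" (420x560 float32, mm along the optical axis (not along the pixel's ray), 0 where there is no reading), "camera_matrix" (3x3 intrinsics, pixels), "R" (3x3) and "t" (3): a world point X has camera coordinates R X + t; the wrist camera has in their place "hand_eye" (4x4, takes a point from camera to tool coordinates, whose origin is the TCP and whose axes are the flange's). Camera axes: x right, y down, z forward; pixel columns grow to the right and rows downward; lengths in mm; the calibration is good to about 2 mm. The wrist camera is an equidistant fisheye: a pixel r from the principal point sees the ray r / f radians off the axis. A picture is of the moment at which its call begins: read the wrist's pose just before it.
- arm.job_done(): hands the job in; it is judged then, once.
Trained networks look in a picture, given as the dict that the camera call returned (one of the last four; its "shot" number tells which), for a name from the list of things; names that differ only in an ending like _2 or _b are one class to them, and where a whole thing is asked for, a point or a joint stands for the part that bears it (a point fixed in the world has none). Each returns a list of dicts, best first, with "score" (0 to 1); they miss things now and then, are a little off and sometimes report something else, mostly with a low value. They report only what shows in the picture. A call takes as long as a camera call. They do not tell look-alikes from the thing itself.
- nets.look_for(name, picture): "bbox" ([left, top, right, bottom] in pixels, round what is visible of it).
- nets.masks_of(name, picture): "region" (420x560 bool, what is visible of it) and "bbox" ([left, top, right, bottom] in pixels, round what is visible of it).
The state is a dict: "clock": time; "joints": joint angles; "joint_vel": joint speeds; "joint_efforts": joint torques, N m; "position": TCP position; "ee_rot": TCP orientation; "contact_force": force on the tool from outside, world axes, zero at the start; "wrist_torque": the same for the moment, N m; "gripper_width": finger opening in mm; "grasp_force": force on a finger pad.
Only numpy, scipy, OpenCV 4.12 (cv2) and the standard library are available. Lean on these libraries where they do the work, as an engineer would, in place of code of your own. Each camera call takes 0.05 s, during which the arm holds its last target. There are 200 camera calls.

## Working session

There is one attempt and no reset: what is moved stays moved. The work goes in short steps, Python scripts to look and compute and a tool call to move; the robot and the scene stay as the last step left them, time stands still between calls to the robot, and variables do not carry over. Pictures are saved under pics/ and viewed, at most 10 in all, crops included, and the job is handed in when it is done.

Besides the shell and the picture viewer there is one more tool, called after ">>>" as name(argument=value, ...) on one line, values as JSON. apply_moves: Moves the arm, as the interface text tells. Its arguments: {"type":"object","properties":{"delta_rot":{"type":"array"},"xyz":{"type":"array"},"hand":{"type":"array"}},"required":["delta_rot","xyz","hand"]}

```bash
mkdir -p pics; cat > h.py <<'E'
import numpy as np, cv2
from bench import arm, eyes, nets
def save(p,n): cv2.imwrite(f'pics/{n}.png',p['frame'][:,:,::-1])
def world(p,uv,z=None):
    K,R,t=p['camera_matrix'],np.array(p['R']),np.array(p['t'])
    u,v=uv; d=np.linalg.solve(K,[u,v,1.]); 
    c=-R.T@t; r=R.T@d
    if z is None: s=p['range_z'][int(round(v)),int(round(u))]
    else: s=(z-c[2])/r[2]
    return c+s*r
E
python3 - <<'E'
from h import *
p=eyes.get_image('top'); save(p,'top1'); q=eyes.get_image('side'); save(q,'side1')
np.savez('shots.npz',**{f'{n}_{k}':np.array(v) for n,x in(('t',p),('s',q)) for k,v in x.items() if k in('range_z','camera_matrix','R','t','frame')})
for n in('bar','offcut','hook','jar','tub','hacksaw'):
    for c,x in(('top',p),('side',q)):
        print(n,c,[(round(r['score'],2),np.round(r['bbox']).tolist()) for r in nets.look_for(n,x)[:4]])
print(arm.read_state())
E
```

```text
bar top [(0.74, [151.0, 238.0, 222.0, 309.0]), (0.73, [151.0, 174.0, 195.0, 191.0])]
bar side [(0.87, [183.0, 262.0, 216.0, 304.0]), (0.67, [240.0, 165.0, 285.0, 200.0]), (0.64, [269.0, 272.0, 324.0, 351.0])]
offcut top [(0.62, [226.0, 202.0, 251.0, 226.0])]
offcut side [(0.53, [254.0, 236.0, 271.0, 255.0])]
hook top []
hook side [(0.67, [218.0, 149.0, 308.0, 221.0])]
jar top [(0.76, [226.0, 163.0, 240.0, 183.0]), (0.69, [387.0, 159.0, 410.0, 179.0])]
jar side [(0.91, [219.0, 217.0, 236.0, 239.0])]
tub top [(0.7, [389.0, 160.0, 409.0, 179.0]), (0.32, [283.0, 160.0, 343.0, 186.0])]
tub side [(0.8, [285.0, 135.0, 303.0, 148.0])]
hacksaw top [(0.74, [270.0, 143.0, 365.0, 201.0]), (0.6, [271.0, 217.0, 402.0, 252.0]), (0.24, [280.0, 161.0, 345.0, 181.0])]
hacksaw side [(0.97, [290.0, 156.0, 361.0, 233.0]), (0.59, [241.0, 168.0, 285.0, 203.0]), (0.52, [217.0, 150.0, 306.0, 218.0])]
{'clock': 0.7, 'joints': array([-1.07738728e+00,  3.84676255e-01,  7.91574835e-03,  1.66244570e-05,
       -1.19398607e+00, -2.58591104e-01]), 'joint_vel': array([-0.00107797, -0.00064519, -0.00070477, -0.00174918,  0.00051354,
       -0.00167237]), 'joint_efforts': array([ 2.42902561e-04, -3.91947913e+01,  1.88586563e+01,  4.18989077e+00,
       -2.61443292e-04,  8.98019152e-06]), 'position': array([ 145.43142227, -607.8348186 ,  231.33507068]), 'ee_rot': array([-1.17142451e-01,  9.93115122e-01, -2.59744007e-05,  1.94457847e-06]), 'contact_force': array([-0.24522287, -0.53991852, -0.11474435]), 'wrist_torque': array([-0.02739928,  0.00220938, -0.01215896]), 'grasp_force': 0.0, 'gripper_width': 85.51477375451803}
```

View pics/top1.png

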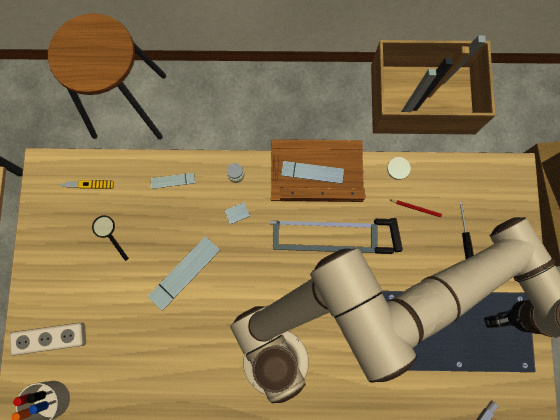

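View pics/side1.png

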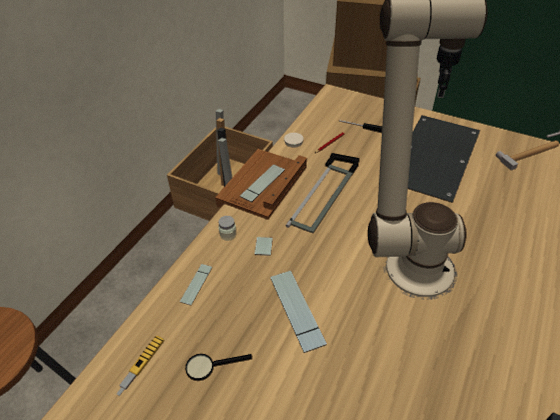

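The top picture shows the hook at about (317,170) with its fence on the robot's side. The middle-sized bar lies on it at (313,172), with its cut line toward the left. The look-alikes at (185,272) and (173,181) are off the hook. In the side picture the hook and bar are at (263,182).

```bash
python3 - <<'E'
from h import *
d=np.load('shots.npz')
P={k[2:]:d[k] for k in d.files if k[0]=='t'}
def box(x0,y0,x1,y1,zlo,zhi):
    pts=np.array([world(P,(u,v)) for v in range(y0,y1) for u in range(x0,x1) if P['range_z'][v,u]>0])
    return pts[(pts[:,2]>zlo)&(pts[:,2]<zhi)]
a=box(262,135,372,207,10,70)
print('hist',np.histogram(a[:,2],bins=[10,16,20,22,26,30,44,52,70]))
f=a[(a[:,2]>42)]; print('fence',f.min(0),f.max(0))
b=a[a[:,2]<30]; print('board',b.min(0),b.max(0))
# bar by colour
fr=P['frame'].astype(int); m=np.zeros((420,560),np.uint8)
m[155:190,275:350]=((fr[:,:,2]-fr[:,:,0])>-15)[155:190,275:350]
c=max(cv2.findContours(m,0,1)[0],key=cv2.contourArea)
bp=cv2.boxPoints(cv2.minAreaRect(c)); print([world(P,u,24).round().tolist() for u in bp])
j=box(220,160,246,185,40,80); print('jar',j.min(0),j.max(0))
w=eyes.get_image('wrist'); print(w['hand_eye'],w['camera_matrix'])
E
```

```text
hist (array([ 743, 1486,  786, 1044,  455,  235,  640,  208]), array([10, 16, 20, 22, 26, 30, 44, 52, 70]))
fence [ 504.89401531 -277.95309755   42.16718439] [541.74292749 -10.16703005  59.91248672]
board [ 487.48682479 -304.54399842   10.00708178] [714.39603484  50.15018724  29.95037492]
[[588.0, -13.0, 24.0], [636.0, -19.0, 24.0], [611.0, -216.0, 24.0], [563.0, -209.0, 24.0]]
jar [564.65970788 109.45295393  40.11679053] [615.85216294 160.92306195  75.5969229 ]
[[-1.50888209e-04 -9.63879873e-01 -2.66337321e-01  6.83847843e+01]
 [ 9.99999926e-01 -2.39969689e-04  3.01924474e-04 -4.81883425e-01]
 [-3.54931807e-04 -2.66337255e-01  9.63879837e-01 -1.42411774e+02]
 [ 0.00000000e+00  0.00000000e+00  0.00000000e+00  1.00000000e+00]] [[325.1922621    0.         279.86889676]
 [  0.         325.1922621  204.84436929]
 [  0.           0.           1.        ]]
```

>>> apply_moves(delta_rot=[[0,0,0.75],[0,0,0.75],[0,0,0.75],[0,0,0],[0,0,0],[0,0,0],[0,0,0],[0,0,0],[0,0,0],[0,0,0],[0,0,0],[0,0,0],[0,0,0],[0,0,0],[0,0,0],[0,0,0],[0,0,0],[0,0,0],[0,0,0],[0,0,0]], xyz=[[0,0,0],[0,0,0],[0,0,0],[-1,0.95,0],[-1,0.95,0],[-1,0.95,0],[-1,0.95,0],[-1,0.95,0],[-1,0.95,0],[-1,0.95,0],[-1,0.95,0],[-1,0.95,0],[-1,0.95,0],[-1,0.95,0],[-1,0.95,0],[-1,0.95,0],[-1,0.95,0],[-1,0.95,0],[-1,0.95,0],[-1,0.95,0]], hand=[0,0,0,0,0,0,0,0,0,0,0,0,0,0,0,0,0,0,0,0])

```text
clock: 2.42
position: [571.8, -203.0, 231.6]
ee_rot: [0.0, 1.0, -0.0, 0.0]
contact_force: [0.2, -0.4, 0.1]
gripper_width: 42.8
grasp_force: 0.0
```

>>> apply_moves(delta_rot=[[0,0,0],[0,0,0],[0,0,0],[0,0,0],[0,0,0],[0,0,0],[0,0,0]], xyz=[[-0.75,0.75,0.8],[-0.75,0.75,0.8],[-0.75,0.75,0.8],[-0.75,0.75,0.8],[-0.75,0.75,0.8],[0,0,0.8],[0,0,0]], hand=[-0.4,-0.4,-0.4,-0.4,-0.4,-0.4,-0.4])

```text
clock: 3.0
position: [662.4, -109.2, 105.8]
ee_rot: [-0.0, 1.0, 0.0, -0.005]
contact_force: [-0.8, -0.5, -1.3]
gripper_width: 59.6
grasp_force: 0.0
```

```bash
cat >> h.py <<'E'
from scipy.spatial.transform import Rotation as Ro
def wcam(w,s):
    T=np.eye(4);T[:3,:3]=Ro.from_quat(s['ee_rot']).as_matrix();T[:3,3]=s['position']
    return T@w['hand_eye']
def wray(w,s,uv,z):
    T=wcam(w,s);K=w['camera_matrix'];a=(np.array(uv,float)-[K[0,2],K[1,2]])/K[0,0]
    r=np.linalg.norm(a)+1e-9;d=T[:3,:3]@np.append(a/r*np.sin(r),np.cos(r))
    return T[:3,3]+d*(z-T[2,3])/d[2]
def rect(w,s,x0,x1,y0,y1,z,k=2):
    """resample fisheye onto plane z: row = x descending, col = y descending, k px/mm"""
    T=wcam(w,s);K=w['camera_matrix']
    X,Y=np.meshgrid(np.arange(x1,x0,-1/k),np.arange(y1,y0,-1/k),indexing='ij')
    c=(np.stack([X,Y,0*X+z],-1)-T[:3,3])@T[:3,:3]
    th=np.arctan2(np.hypot(c[...,0],c[...,1]),c[...,2]);q=np.hypot(c[...,0],c[...,1])+1e-9
    m=lambda i:(K[i,2]+K[0,0]*th*c[...,i]/q).astype(np.float32)
    return cv2.remap(w['frame'],m(0),m(1),1)
E
python3 - <<'E'
from h import *
s=arm.read_state(); w=eyes.get_image('wrist'); print(s['position'],s['gripper_width'])
save(w,'w1'); cv2.imwrite('pics/r1.png',rect(w,s,500,700,-320,60,24)[:,:,::-1])
E
```

```text
[ 662.3565786  -109.17010159  105.76561412] 59.63285974352678
```

View pics/r1.png

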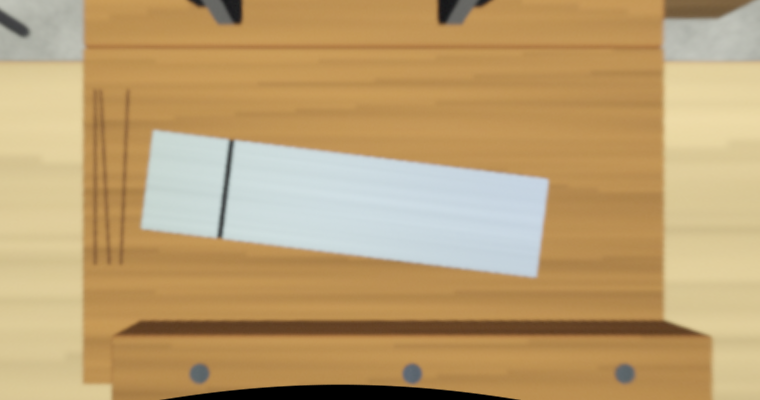

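The rectified view (2 px/mm) shows the bar's corners at (152,130), (548,179), (537,276) and (141,229). The fence foot is at row 321, so x≈538, and the board's +y end is at column 84, so y≈22. I'll descend with the fingers shut behind the bar.

>>> apply_moves(delta_rot=[[0,0,0],[0,0,0],[0,0,0],[0,0,0],[0,0,0],[0,0,0],[0,0,0],[0,0,0]], xyz=[[0,0.2,0],[0,0.2,0],[0,0,0.7],[0,0,0.7],[0,0,0.7],[0,0,0.7],[0,0,0.4],[0,0,0]], hand=[1,1,1,1,1,1,1,1])

```text
clock: 3.72
position: [663.5, -100.9, 30.4]
ee_rot: [0.001, 1.0, 0.0, -0.001]
contact_force: [-0.1, -0.0, -1.3]
gripper_width: -0.2
grasp_force: 0.0
```

>>> apply_moves(delta_rot=[[0,0,0],[0,0,0],[0,0,0],[0,0,0],[0,0,0],[0,0,0],[0,0,0],[0,0,0],[0,0,0],[0,0,0],[0,0,0],[0,0,0],[0,0,0],[0,0,0]], xyz=[[0,0,0.37],[0,0,0],[0.4,0,0],[0.4,0,0],[0.2,0,0],[0.2,0,0],[0.2,0,0],[0.2,0,0],[0.2,0,0],[0.2,0,0],[0.2,0,0],[0.2,0,0],[0,0,0],[0,0,0]], hand=[1,1,1,1,1,1,1,1,1,1,1,1,1,1])

```text
clock: 4.88
position: [604.5, -100.7, 22.6]
ee_rot: [0.0, 1.0, -0.0, 0.0]
contact_force: [0.7, 0.6, 4.8]
gripper_width: -0.1
grasp_force: 2.0
```

```bash
python3 - <<'E'
from h import *
s=arm.read_state(); w=eyes.get_image('wrist'); print(s['position'],s['contact_force'])
cv2.imwrite('pics/r2.png',rect(w,s,520,700,-320,60,24)[:,:,::-1])
E
```

```text
[ 604.4567631  -100.69015778   22.60343437] [0.73761638 0.64784932 4.76204782]
```

View pics/r2.png

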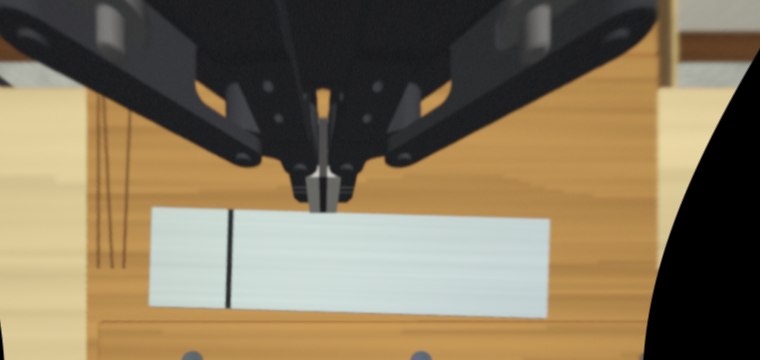

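The bar is now only slightly askew. Its -y corner at (547,318) is almost at the fence line, row 321, and the finger touches its far edge at (323,212). I'll push it gently home.

>>> apply_moves(delta_rot=[[0,0,0],[0,0,0],[0,0,0],[0,0,0],[0,0,0]], xyz=[[0.05,0,0],[0.05,0,0],[0.05,0,0],[0.05,0,0],[0,0,0]], hand=[1,1,1,1,1])

```text
clock: 5.35
position: [600.6, -100.5, 22.5]
ee_rot: [0.0, 1.0, 0.0, 0.001]
contact_force: [4.5, 1.5, 5.6]
gripper_width: 0.1
grasp_force: 3.3
```

>>> apply_moves(delta_rot=[[0,0,0],[0,0,0],[0,0,0]], xyz=[[0.05,0,0],[0.04,0,0],[0,0,0]], hand=[1,1,1])

```text
clock: 5.6
position: [598.9, -100.4, 22.6]
ee_rot: [0.0, 1.0, 0.0, 0.002]
contact_force: [6.0, 0.8, 4.3]
gripper_width: -0.1
grasp_force: 3.6
```

>>> apply_moves(delta_rot=[[0,0,0],[0,0,0],[0,0,0]], xyz=[[0.05,0,0],[0.03,0,0],[0,0,0]], hand=[1,1,1])

```text
clock: 5.85
position: [598.7, -100.4, 22.8]
ee_rot: [-0.0, 1.0, 0.0, 0.004]
contact_force: [9.6, 0.5, 2.0]
gripper_width: -0.2
grasp_force: 3.8
```

```bash
python3 - <<'E'
from h import *
s=arm.read_state(); w=eyes.get_image('wrist'); print(s['position'],s['contact_force'])
cv2.imwrite('pics/r3.png',rect(w,s,520,700,-320,60,24)[:,:,::-1])
E
```

```text
[ 598.71446994 -100.40268713   22.82287964] [9.64434894 0.462456   1.99266142]
```

View pics/r3.png

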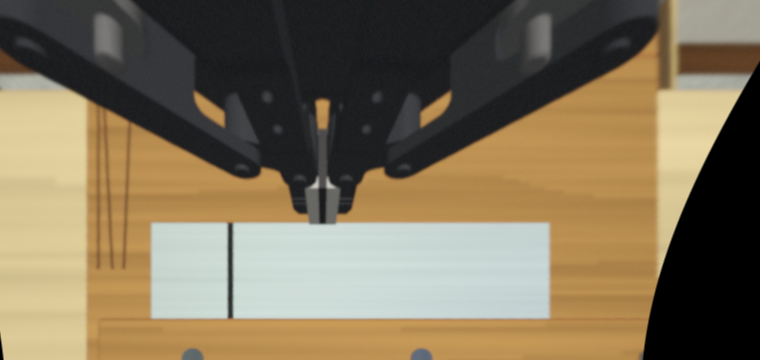

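Now the bar lies flush along the fence line at row 319. The cut line is at column 230 (y≈-55), and the -y end is at column 549 (y≈-214). I'll go round to the -y end.

>>> apply_moves(delta_rot=[[0,0,0],[0,0,0],[0,0,0],[0,0,0],[0,0,0],[0,0,0],[0,0,0],[0,0,0],[0,0,0],[0,0,0],[0,0,0],[0,0,0]], xyz=[[-0.6,0,0],[0,0,-0.8],[0,0,-0.8],[0,0,-0.8],[0.5,-0.9,0],[0.5,-0.9,0],[0.5,-1,0],[0.5,-1,0],[0,-1,0],[0,-1,0],[0,0,0],[0,0,0]], hand=[1,1,1,1,1,1,1,1,1,1,1,1])

```text
clock: 6.9
position: [556.5, -246.1, 79.6]
ee_rot: [0.002, 1.0, 0.001, -0.004]
contact_force: [-0.8, -0.1, -0.6]
gripper_width: -0.0
grasp_force: 0.0
```

>>> apply_moves(delta_rot=[[0,0,0],[0,0,0],[0,0,0],[0,0,0],[0,0,0]], xyz=[[-0.32,0,0],[0,0,0.8],[0,0,0.8],[0,0,0.6],[0,0,0]], hand=[1,1,1,1,1])

```text
clock: 7.32
position: [565.2, -243.6, 22.9]
ee_rot: [0.0, 1.0, 0.001, -0.005]
contact_force: [-0.8, -0.5, 0.5]
gripper_width: -0.1
grasp_force: 0.0
```

>>> apply_moves(delta_rot=[[0,0,0],[0,0,0],[0,0,0],[0,0,0],[0,0,0],[0,0,0],[0,0,0],[0,0,0],[0,0,0],[0,0,0],[0,0,0],[0,0,0],[0,0,0],[0,0,0],[0,0,0],[0,0,0],[0,0,0],[0,0,0],[0,0,0]], xyz=[[0,0.2,0.04],[0,0.2,0],[0,0.2,0],[0,0.2,0],[0,0.2,0],[0,0.2,0],[0,0.2,0],[0,0.2,0],[0,0.2,0],[0,0.2,0],[0,0.2,0],[0,0.2,0],[0,0.2,0],[0,0.2,0],[0,0.2,0],[0,0.2,0],[0,0.2,0],[0,0,0],[0,0,0]], hand=[1,1,1,1,1,1,1,1,1,1,1,1,1,1,1,1,1,1,1])

```text
clock: 8.9
position: [568.4, -160.4, 26.1]
ee_rot: [0.0, 1.0, -0.0, 0.0]
contact_force: [0.3, -0.1, 0.2]
gripper_width: 0.0
grasp_force: 0.0
```

```bash
python3 - <<'E'
from h import *
s=arm.read_state(); w=eyes.get_image('wrist'); print(s['position'],s['contact_force'])
a=rect(w,s,500,660,-180,60,24,3); cv2.imwrite('pics/r4.png',a[:,:,::-1])
E
```

```text
[ 568.35361676 -160.35305856   26.09191131] [ 0.29076427 -0.10795016  0.20232928]
```

View pics/r4.png

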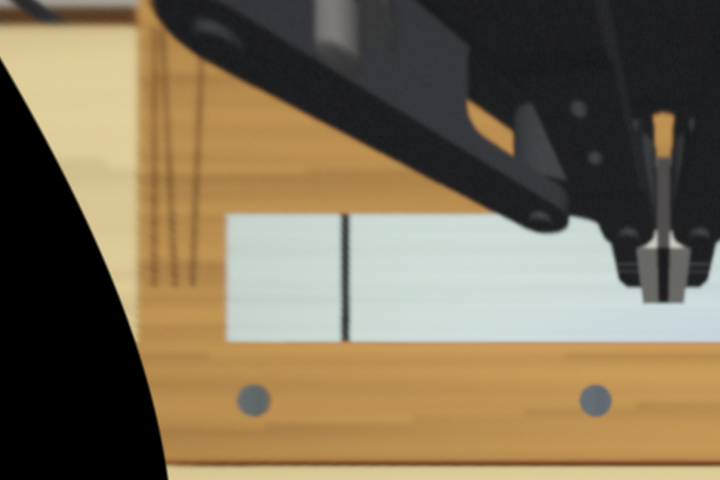

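The finger drifted up to z=26 and passed over the bar. The bar did not move: its line is still at column 345 (y=-55). I'll go back and push lower.

>>> apply_moves(delta_rot=[[0,0,0],[0,0,0],[0,0,0],[0,0,0],[0,0,0],[0,0,0],[0,0,0],[0,0,0]], xyz=[[0,0,-0.6],[0,-0.9,0],[0,-0.9,0],[0,-0.9,0],[0,-0.7,0],[0,0,0.4],[0,0,0.3],[0,0,0]], hand=[1,1,1,1,1,1,1,1])

```text
clock: 9.62
position: [566.4, -245.2, 21.2]
ee_rot: [0.001, 1.0, 0.001, -0.002]
contact_force: [0.8, -0.3, -0.1]
gripper_width: 0.2
grasp_force: 0.0
```

>>> apply_moves(delta_rot=[[0,0,0],[0,0,0],[0,0,0],[0,0,0],[0,0,0],[0,0,0]], xyz=[[0,0.2,0],[0,0.2,0.02],[0,0.2,0],[0,0.2,0.02],[0,0.2,0],[0,0,0]], hand=[1,1,1,1,1,1])

```text
clock: 10.12
position: [568.5, -219.3, 22.9]
ee_rot: [-0.0, 1.0, 0.0, 0.0]
contact_force: [-0.7, 0.2, 0.9]
gripper_width: -0.1
grasp_force: 0.0
```

>>> apply_moves(delta_rot=[[0,0,0],[0,0,0],[0,0,0],[0,0,0],[0,0,0],[0,0,0]], xyz=[[0,0,0.08],[0,0.2,0],[0,0.2,0.02],[0,0.2,0],[0,0.2,0.02],[0,0,0]], hand=[1,1,1,1,1,1])

```text
clock: 10.62
position: [568.2, -199.7, 19.5]
ee_rot: [0.0, 1.0, 0.0, -0.0]
contact_force: [-0.3, -0.2, -0.3]
gripper_width: 0.0
grasp_force: 0.0
```

>>> apply_moves(delta_rot=[[0,0,0],[0,0,0],[0,0,0],[0,0,0],[0,0,0],[0,0,0],[0,0,0]], xyz=[[0,0.2,-0.02],[0,0.2,0],[0,0.2,0],[0,0.2,0],[0,0.2,0],[0,0.2,0],[0,0,0]], hand=[1,1,1,1,1,1,1])

```text
clock: 11.2
position: [568.3, -169.6, 20.1]
ee_rot: [-0.0, 1.0, 0.0, -0.0]
contact_force: [-0.4, -0.5, 0.8]
gripper_width: 0.2
grasp_force: 0.0
```

```bash
cat > m.py <<'E'
from h import *
import sys
s=arm.read_state(); w=eyes.get_image('wrist'); print(s['position'],s['contact_force'])
k=3;x1,y1=640,80
a=rect(w,s,500,x1,-180,y1,24,k); cv2.imwrite(f'pics/{sys.argv[1]}.png',a[:,:,::-1])
f=a.astype(int); m=((f[:,:,2]-f[:,:,0]>-25)&(f[:,:,1]>150))
for x in(550,564,578):
    r=f[int((x1-x)*k)]; mm=m[int((x1-x)*k)]
    lo=np.where(mm)[0]; 
    left=lo[0]; g=r[:,1]; c=left+60+np.argmin(g[left+60:left+180])
    print(x,'end',round(y1-left/k,1),'line',round(y1-c/k,1),'dark',g[c])
E
python3 m.py r5
```

```text
[ 568.31809992 -169.62023193   20.08724239] [-0.44956216 -0.54766136  0.80081705]
550 end 0.3 line -28.0 dark 216
564 end 5.7 line -14.7 dark 214
578 end 11.7 line -8.3 dark 213
```

View pics/r5.png

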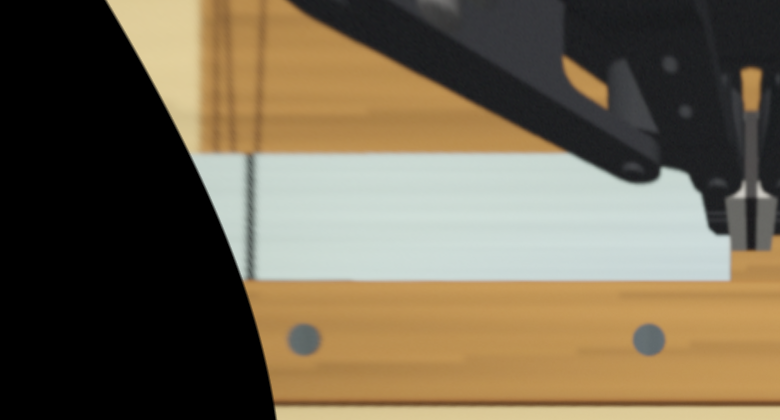

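The bar now slides along the fence: its line is at column 250 (y≈-3), its -y end at column 730 (y≈-163), and the board's end is at y≈21. I'll push it about 18 mm further, then look from above that end.

>>> apply_moves(delta_rot=[[0,0,0],[0,0,0],[0,0,0],[0,0,0],[0,0,0]], xyz=[[0,0.2,0],[0,0.2,0],[0,0.2,0],[0,0.12,0],[0,0,0]], hand=[1,1,1,1,1])

```text
clock: 11.67
position: [568.3, -151.9, 20.1]
ee_rot: [0.0, 1.0, 0.0, -0.0]
contact_force: [0.2, -0.3, 0.1]
gripper_width: -0.3
grasp_force: 0.0
```

>>> apply_moves(delta_rot=[[0,0,0],[0,0,0],[0,0,0],[0,0,0],[0,0,0],[0,0,0],[0,0,0],[0,0,0],[0,0,0],[0,0,0],[0,0,0],[0,0,0]], xyz=[[0,-0.4,0],[0,0,-0.8],[0,0,-0.8],[-0.7,1,0],[-0.7,1,0],[-0.7,1,0],[-0.7,1,0],[-0.5,1,0],[0,1,0],[0,1,0],[0,0.4,0],[0,0,0]], hand=[1,1,1,1,1,1,1,1,1,1,1,1])

```text
clock: 12.67
position: [651.2, 23.9, 59.9]
ee_rot: [-0.001, 1.0, 0.0, 0.0]
contact_force: [0.4, -0.3, 1.0]
gripper_width: -0.1
grasp_force: 0.0
```

```bash
python3 - <<'E'
from h import *
s=arm.read_state(); w=eyes.get_image('wrist'); print(s['position'])
k=5;a=rect(w,s,520,640,-60,80,24,k); cv2.imwrite('pics/r6.png',a[:,:,::-1])
print('cam',wcam(w,s)[:3,3])
E
```

```text
[651.15282354  23.8610493   59.89952624]
cam [582.89867978  23.05099216 202.30884681]
```

View pics/r6.png

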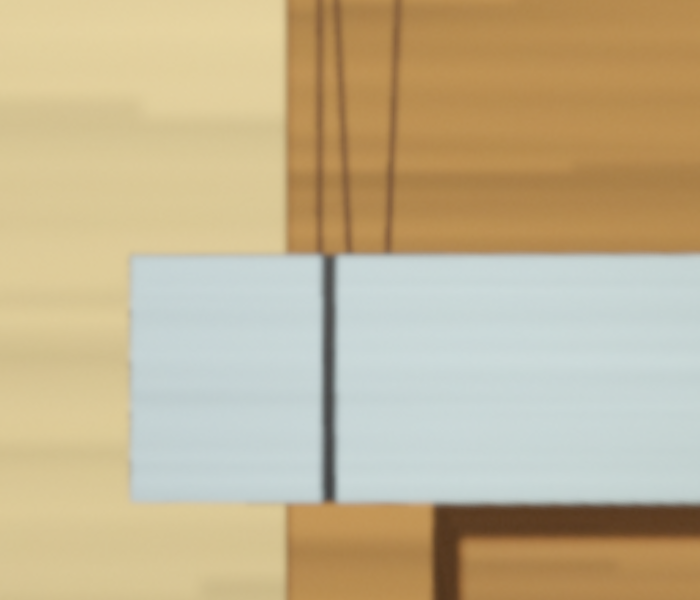

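The close view from above (5 px/mm) shows the cut line at column 328 and the board's end at column 287, so 8.2 mm remain. The bar is flush with the fence. I'll go back for the last push.

>>> apply_moves(delta_rot=[[0,0,0],[0,0,0],[0,0,0],[0,0,0],[0,0,0],[0,0,0],[0,0,0],[0,0,0],[0,0,0],[0,0,0],[0,0,0],[0,0,0]], xyz=[[0.4,-1,0],[0.4,-1,0],[0.4,-1,0],[0.4,-1,0],[0.4,-1,0],[0.4,-1,0],[0.4,-1,0],[0.52,-0.76,0],[0,0,0],[0,0,0.8],[0,0,0.75],[0,0,0]], hand=[1,1,1,1,1,1,1,1,1,1,1,1])

```text
clock: 13.72
position: [566.4, -172.8, 19.1]
ee_rot: [0.001, 1.0, 0.0, -0.002]
contact_force: [0.2, -0.2, 0.4]
gripper_width: -0.0
grasp_force: 0.0
```

>>> apply_moves(delta_rot=[[0,0,0],[0,0,0],[0,0,0],[0,0,0]], xyz=[[0,0.25,0],[0,0.25,0],[0,0,0],[0,0,0]], hand=[1,1,1,1])

```text
clock: 14.05
position: [568.3, -158.5, 22.3]
ee_rot: [-0.0, 1.0, -0.0, 0.001]
contact_force: [-0.2, -0.5, -0.3]
gripper_width: -0.2
grasp_force: 0.0
```

>>> apply_moves(delta_rot=[[0,0,0],[0,0,0],[0,0,0],[0,0,0],[0,0,0],[0,0,0],[0,0,0],[0,0,0],[0,0,0]], xyz=[[0,0,0.06],[0,0.1,0],[0,0.1,0],[0,0.1,0],[0,0.1,0],[0,0.1,0],[0,0.06,0],[0,0,0],[0,0,0]], hand=[1,1,1,1,1,1,1,1,1])

```text
clock: 14.8
position: [567.8, -145.0, 19.8]
ee_rot: [0.0, 1.0, 0.0, -0.0]
contact_force: [-0.4, -1.3, 0.3]
gripper_width: -0.0
grasp_force: 0.0
```

>>> apply_moves(delta_rot=[[0,0,0],[0,0,0],[0,0,0]], xyz=[[0,0.05,0],[0,0,0],[0,0,0]], hand=[1,1,1])

```text
clock: 15.05
position: [567.8, -143.9, 19.8]
ee_rot: [0.0, 1.0, 0.0, -0.0]
contact_force: [-0.0, 0.0, 0.5]
gripper_width: -0.2
grasp_force: 0.0
```

>>> apply_moves(delta_rot=[[0,0,0],[0,0,0],[0,0,0],[0,0,0],[0,0,0],[0,0,0],[0,0,0],[0,0,0],[0,0,0],[0,0,0],[0,0,0],[0,0,0]], xyz=[[0,-0.5,0],[0,0,-0.8],[0,0,-0.8],[-0.7,1,0],[-0.7,1,0],[-0.7,1,0],[-0.7,1,0],[-0.5,1,0],[0,1,0],[0,0.8,0],[0,0,0],[0,0,0]], hand=[1,1,1,1,1,1,1,1,1,1,1,1])

```text
clock: 16.05
position: [650.5, 14.0, 59.6]
ee_rot: [-0.0, 1.0, -0.0, -0.0]
contact_force: [0.3, -0.2, -0.4]
gripper_width: 0.1
grasp_force: 0.0
```

```bash
python3 - <<'E'
from h import *
s=arm.read_state(); w=eyes.get_image('wrist'); print(s['position'])
k=4;a=rect(w,s,525,635,-120,80,24,k); cv2.imwrite('pics/r7.png',a[:,:,::-1])
print('cam',wcam(w,s)[:3,3])
E
```

```text
[650.48873092  14.00566948  59.60989769]
cam [582.28838269  13.29815092 202.04475527]
```

View pics/r7.png

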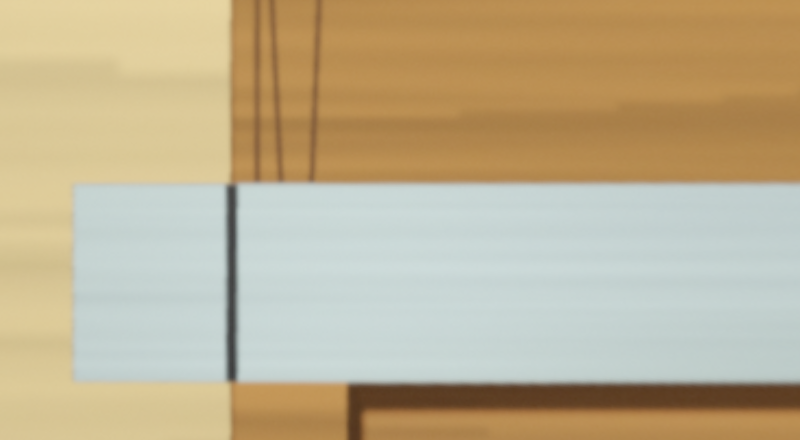

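The cut line (column 231) now coincides with the board's end (column 231), and the overhang is right. I'll give it a light final press against the fence near the middle.

>>> apply_moves(delta_rot=[[0,0,0],[0,0,0],[0,0,0],[0,0,0],[0,0,0],[0,0,0],[0,0,0],[0,0,0],[0,0,0],[0,0,0],[0,0,0],[0,0,0]], xyz=[[0,-1,0],[0,-1,0],[0,-1,0],[0,0,0],[0,0,0.8],[0,0,0.75],[0,0,0],[0.4,0,0],[0.4,0,0],[0.4,0,0],[0,0,0],[0,0,0]], hand=[1,1,1,1,1,1,1,1,1,1,1,1])

```text
clock: 17.1
position: [620.4, -62.0, 21.6]
ee_rot: [0.001, 1.0, -0.0, 0.0]
contact_force: [0.2, -0.1, 0.5]
gripper_width: 0.1
grasp_force: 0.0
```

>>> apply_moves(delta_rot=[[0,0,0],[0,0,0],[0,0,0],[0,0,0],[0,0,0],[0,0,0]], xyz=[[0.25,0,0.03],[0.25,0,0],[0.2,0,0],[0.1,0,0],[0,0,0],[0,0,0]], hand=[1,1,1,1,1,1])

```text
clock: 17.6
position: [601.0, -61.4, 20.6]
ee_rot: [0.0, 1.0, -0.0, 0.001]
contact_force: [1.7, -0.2, -0.6]
gripper_width: -0.0
grasp_force: 0.9
```

>>> apply_moves(delta_rot=[[0,0,0],[0,0,0],[0,0,0],[0,0,0],[0,0,0]], xyz=[[0.04,0,0],[0.04,0,0],[0.04,0,0],[0,0,0],[0,0,0]], hand=[1,1,1,1,1])

```text
clock: 18.02
position: [600.8, -61.3, 21.5]
ee_rot: [-0.0, 1.0, 0.0, 0.004]
contact_force: [6.8, -1.5, -0.9]
gripper_width: -0.2
grasp_force: 3.1
```

>>> apply_moves(delta_rot=[[0,0,0],[0,0,0],[0,0,0],[0,0,0]], xyz=[[0.04,0,0],[0.04,0,0],[0,0,0],[0,0,0]], hand=[1,1,1,1])

```text
clock: 18.35
position: [600.7, -61.2, 22.2]
ee_rot: [-0.001, 1.0, 0.0, 0.006]
contact_force: [8.3, -2.9, -1.0]
gripper_width: -0.1
grasp_force: 4.3
```

>>> apply_moves(delta_rot=[[0,0,0],[0,0,0],[0,0,0],[0,0,0],[0,0,0],[0,0,0],[0,0,0]], xyz=[[-0.4,0,0],[-0.8,0,0],[0,0,-0.9],[0,0,-0.9],[0,0.6,-0.5],[0,0.6,0],[0,0,0]], hand=[1,1,1,1,1,1,1])

```text
clock: 18.93
position: [625.0, -28.7, 78.2]
ee_rot: [-0.001, 1.0, 0.0, 0.0]
contact_force: [-0.3, -0.7, 0.1]
gripper_width: -0.0
grasp_force: 0.0
```

```bash
python3 - <<'E'
from h import *
s=arm.read_state(); w=eyes.get_image('wrist'); print(s['position'])
k=3.5;a=rect(w,s,510,620,-150,75,24,k); cv2.imwrite('pics/r8.png',a[:,:,::-1])
print('cam',wcam(w,s)[:3,3])
E
```

```text
[625.00418073 -28.71062309  78.20700227]
cam [556.73286416 -29.58787733 220.60814789]
```

View pics/r8.png

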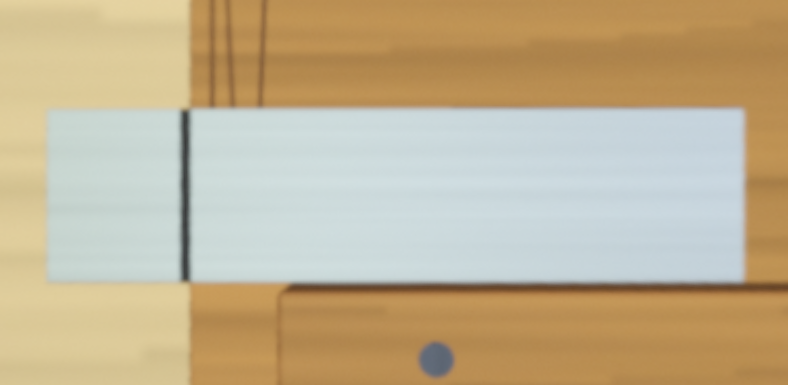

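The final view shows the bar parallel and flush along the fence at row 283. The line at column 185 is y=22.1 and the board's end at column 190 is y=22.2 after height correction. The arm is clear.

```bash
python3 -c "
from bench import arm
print(arm.job_done())"
```

```text
the job is handed in; nothing more can be done
None
```

The bar lies flush against the fence with its cut line level with the board's left end (about 0.1 mm apart in the last camera measurement), and the job was handed in at about 19 s with the arm clear; the result of the judging was not reported.

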